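# Switch on the listening corner

## Task

Get the children's listening corner going: with a fingertip, lightly press the red key on the white wireless hub, then the green key on the yellow story player, and last the blue key on the grey speaker, so that the speaker does not pop. Press each key well down, where it stays by itself. Do not pick up or shift any of the three devices, and leave the pencil cup, stapler, hole punch and jar where they are.

Things in the scene. Friction and masses are not known exactly. Their poses are not given: they have to be found in the camera images.
- hub: The cordless wireless hub: loose white box, 68 mm along its x by 110 mm along its y by 40 mm high, two black antenna stubs 28 mm tall and 10 mm thick at its +x edge near its -y end. Origin: centre of its underside, z up. Its red key is on top at x = 0, y = 28 mm.
- hub_key_top (a point): Centre of the flat top of the wireless hub's red key, 30 mm across; with the key out it lies 54 mm above the desk, and it sinks with the key. z points up.
- hub_key (a joint): The round red push key on top of the wireless hub: travel in metres, 0 = out (standing 14 mm proud of the housing), 0.012 = fully down (2 mm proud). It slides straight down against a steady friction of about 3 N, has no spring and stays where it is left; it has switched on once it is 7 mm down.
- player: The cordless story player: loose yellow box, 68 mm along its x by 100 mm along its y by 55 mm high, with a small dark screen on top. Origin: centre of its underside, z up. Its green key is on top at x = 0, y = -26 mm.
- player_key_top (a point): Centre of the flat top of the story player's green key, 30 mm across; with the key out it lies 69 mm above the desk, and it sinks with the key. z points up.
- player_key (a joint): The round green push key on top of the story player: travel in metres, 0 = out (standing 14 mm proud of the housing), 0.012 = fully down (2 mm proud). It slides straight down against a steady friction of about 3 N, has no spring and stays where it is left; it has switched on once it is 7 mm down.
- speaker: The cordless speaker: loose grey box, 70 mm along its x by 120 mm along its y by 70 mm high, with a dotted grille on top and a round black driver in front. Origin: centre of its underside, z up. Its blue key is on top at x = 0, y = 34 mm.
- speaker_key_top (a point): Centre of the flat top of the speaker's blue key, 30 mm across; with the key out it lies 84 mm above the desk, and it sinks with the key. z points up.
- speaker_key (a joint): The round blue push key on top of the speaker: travel in metres, 0 = out (standing 14 mm proud of the housing), 0.012 = fully down (2 mm proud). It slides straight down against a steady friction of about 3 N, has no spring and stays where it is left; it has switched on once it is 7 mm down.
- cup: White round ceramic pencil cup, loose, 76 mm across and 100 mm high, four pencils reaching up to 165 mm. Origin: centre of its underside.
- stapler: Purple plastic stapler, loose, 36 mm along its x by 130 mm along its y, about 56 mm high. Origin: centre of its underside.
- punch: Small steel hole punch on a black base, loose, 60 mm along its x by 105 mm along its y, about 60 mm high. Origin: centre of its underside.
- jar: Clear glass jar with an orange twist cap, loose, 68 mm across and 95 mm high. Origin: centre of its underside.
There are look-alikes about, which are no part of the job. What is shaped like the hub but pink or purple is not meant.

How it is judged:
By the outcome, as a careful person would: the job done as asked, in the order asked, and still so for the second after the job is handed in, with the robot touching nothing.
It also fails if it takes over 58 s, if anything falls off the work surface, if the arm or the gripper's body presses on something with over 40 N, if the wrist force passes 120 N, or if a joint passes its speed limit or range.

## Robot

A 6-joint arm with a two-finger parallel gripper is mounted at the origin on the work surface. World frame = base frame: x ahead of the robot, y to its left, z up, the work surface at z = 0. Lengths are in m, angles in rad, forces in N, time in s.
With the tool pointing down it reaches from about 0.275 to 0.725 m from the base axis. Payload 15.9 kg.
Tool frame: the origin (TCP) lies between the finger pads; the fingertips stand 14 mm ahead of it and the grasp point (between the pads) lies 5 mm behind it (manip.finger_overhang is the distance from the TCP to the fingertips, in m); z points along the fingers, y is the line along which they close (so a half turn about z gives the same grasp; the last joint's range is limited). The gripper opens to 85 mm and grips with 20 to 120 N. Pads are 22 mm wide; open, the fingers measure 114 mm over their backs; the gripper's body (76 mm by 85 mm) begins 54 mm behind the grasp point. The pads swing forward as they close: fully open they stand 13 mm farther back than shut.
Start: joints at [1.243, 0.213, -0.034, 1.323, 0, 1.571], TCP at [0.161, 0.473, 0.245] pointing down, gripper open.
Joint ranges: [-2.98, 2.98], [-0.74, 1.72], [-1.14, 1.35], [-2.1, 2.04], [-1.57, 1.44], [-3.14, 3.14]. Speed limits (rad/s): [1.89, 1.89, 2.39, 2.57, 3.14, 3.14].

## Interface

Orientations are given as [roll, pitch, yaw] about the fixed x, y, z axes, in that order (R = Rz(yaw) Ry(pitch) Rx(roll)).
In Python, from workcell import monitor, vision, sign_off, manip gives the robot as it stands.
- The arm moves only by the tool jog_arm, never from a script. Its argument "series" is a list that holds one entry, the list of rows, each a list of 7 numbers: the shift along the tool's x, y, z as a fraction of full scale, then the turn, a rotation vector about the tool's x, y, z as a fraction of full scale, then the closure, from -1 (fully open) to 1 (shut), so that 0 is half open. A call has 1 to 8 rows; each row is the pose to reach, as a shift and turn from the pose commanded when the call began, along the tool's axes at that moment, turning the shorter way round; what a row does not reach only later rows make up. Full scale, the value 1, is 600 mm for a shift and 360 degrees for a turn. A row lasts 1/8 s, in which the tool goes at most 62.5 mm and 10.7 degrees, less where a joint would pass 70% of its speed; a pose out of reach is approached as far as the arm can. A call with a number of a shift or a turn outside -1 to 1 is refused whole. A call with a gripper value outside its range is refused whole. The fingers move at their own pace and stop on an object; "squeeze" is the grip in N (left out, the last holds). Time passes only in rows, so rows that repeat a pose let the fingers close. It gives the time, the measured TCP pose, the force, the opening and the grip force at its end, in the units of the state.
- monitor.read_state(): the state, without advancing time (a new reading comes with each control period).
- vision.camera(name): name is "scene" or "top" or "wrist"; returns a dict with "pixels" (420x560x3 uint8, blue, green, red), "fovy" (degrees; the focal length in pixels is half the picture's height over the tangent of half this angle, whatever the lens; pixels are square), "cx", "cy" (the principal point, pixels), "extrinsics" (4x4, takes a point from camera to world coordinates); the wrist camera has in their place "tool_from_camera" (4x4, takes a point from camera to tool coordinates, whose origin is the TCP and whose axes are the flange's). Camera axes: x right, y down, z forward; pixel columns grow to the right and rows downward; lengths in m; the calibration is good to about 2 mm. A picture is of the moment at which its call begins: read the wrist's pose just before it. There is no depth.
- sign_off(): hands the job in; it is judged then, once.
The state is a dict: "time_s": time; "joint_pos": joint angles; "joint_vel": joint speeds; "effort": joint torques, N m; "eef_pos": TCP position; "tool_rot": TCP orientation; "wrist_force": force on the tool from outside, world axes, zero at the start; "ft_torque": the same for the moment, N m; "finger_gap": finger opening in m; "gripper_force": force on a finger pad.
Only numpy, scipy, OpenCV 4.12 (cv2) and the standard library are available. Lean on these libraries where they do the work, as an engineer would, in place of code of your own. Each camera call takes 0.05 s, during which the arm holds its last target. There are 200 camera calls.

## Working session

There is one attempt and no reset: what is moved stays moved. The work goes in short steps, Python scripts to look and compute and a tool call to move; the robot and the scene stay as the last step left them, time stands still between calls to the robot, and variables do not carry over. Pictures are saved under pics/ and viewed, at most 10 in all, crops included, and the job is handed in when it is done.

Besides the shell and the picture viewer there is one more tool, called after "Emit:" by a JSON object that holds its "name" and its "arguments". jog_arm: Moves the arm, as the interface text tells. Its arguments: {"type":"object","properties":{"series":{"type":"array"},"squeeze":{"type":"number"}},"required":["series"]}

```bash
mkdir -p pics; cat > h.py <<'E'
import numpy as np, cv2
from workcell import monitor, vision, sign_off, manip
def snap(n,f):
    c=vision.camera(n); cv2.imwrite(f'pics/{f}.png',c['pixels'])
    np.savez(f'pics/{f}.npz',**c); return c
def ray(c,u,v,z,T=None):
    T=np.array(c['extrinsics']) if T is None else T
    h=c['pixels'].shape[0]; f=h/2/np.tan(np.radians(c['fovy'])/2)
    d=T[:3,:3]@np.array([(u-c['cx'])/f,(v-c['cy'])/f,1]); o=T[:3,3]
    return o+d*(z-o[2])/d[2]
E
python3 - <<'E'
from h import *
for n in('top','scene'):
    c=snap(n,n+'1'); print(n,c['fovy'],c['cx'],c['cy'],np.round(c['extrinsics'],3).tolist())
s=monitor.read_state(); print(s)
E
```

```text
top 55.42579595712778 270.71304559707835 211.4672365336196 [[0.005, -0.998, 0.064, 0.459], [-1.0, -0.006, -0.014, 0.016], [0.015, -0.064, -0.998, 1.211], [0.0, 0.0, 0.0, 1.0]]
scene 42.5139764499106 274.11232919447275 203.53457315745516 [[-0.887, 0.26, -0.382, 1.022], [0.462, 0.515, -0.722, 0.961], [0.009, -0.817, -0.577, 0.826], [0.0, 0.0, 0.0, 1.0]]
{'time_s': 0.1, 'joint_pos': array([ 1.24303427e+00,  2.13273832e-01, -3.49500070e-02,  1.32346979e+00,
        3.70715425e-06,  1.57082162e+00]), 'joint_vel': array([ 0.00079343, -0.00074016,  0.00298916, -0.00146215, -0.00027225,
       -0.0009128 ]), 'effort': array([-1.12948088e-03, -6.87253261e+01,  4.87806022e+01,  1.23713896e-02,
       -1.52700309e-04, -2.16508045e-05]), 'eef_pos': array([0.16087744, 0.47313586, 0.24490057]), 'tool_rot': array([-3.14069535e+00, -3.68446087e-06,  2.81380531e+00]), 'wrist_force': array([-0.43238347,  0.9758163 , -1.13080891]), 'ft_torque': array([0.00744993, 0.01914476, 0.04936154]), 'gripper_force': 0.0, 'finger_gap': 0.08545732189886862}
```

View pics/top1.png

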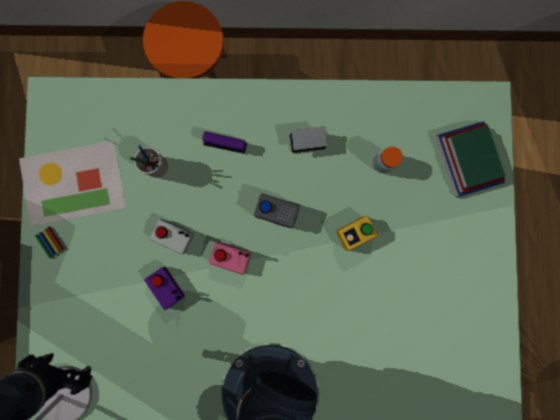

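View pics/scene1.png

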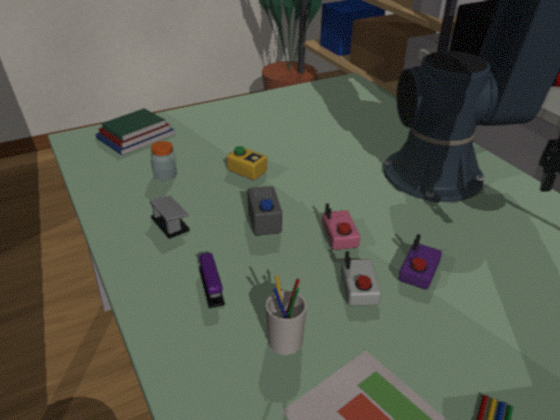

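The top view shows three hub-shaped boxes: white, key at (162,232); pink, key at (220,255); purple, key at (157,281). The white one is the hub. The player's green key is at (367,229) and the speaker's blue key at (265,207). The cup is at (148,160), stapler (224,141), punch (309,139) and jar (390,158). I'll check the choice in a close crop and measure the positions.

```bash
python3 - <<'E'
from h import *
c=dict(np.load('pics/top1.npz')); c={k:(v if v.ndim else float(v)) for k,v in c.items()}
im=c['pixels']; hsv=cv2.cvtColor(im,cv2.COLOR_BGR2HSV)
cv2.imwrite('pics/crop1.png',cv2.resize(im[180:320,130:390],None,fx=3,fy=3,interpolation=cv2.INTER_CUBIC))
for n,u,v,z,lo,hi in(('hub',162,232,.054,(0,150,60),(6,255,255)),('player',367,229,.069,(45,150,40),(85,255,255)),('spk',265,207,.084,(105,130,40),(130,255,255))):
    m=cv2.inRange(hsv,lo,hi); w=np.zeros_like(m); w[v-14:v+14,u-14:u+14]=m[v-14:v+14,u-14:u+14]
    ys,xs=np.nonzero(w>0); p=ray(c,xs.mean(),ys.mean(),z-.004)
    print(n,xs.mean().round(1),ys.mean().round(1),len(xs),p.round(4),'r',np.hypot(*p[:2]).round(3))
for n,u,v,z in(('pink',220,255,.054),('purple',157,281,.054),('cup',150,158,.1),('antennas',184,235,.06)): print(n,ray(c,u,v,z).round(3))
E
```

```text
hub 160.6 232.0 79 [0.4721 0.3174 0.05  ] r 0.569
player 366.6 228.7 84 [ 0.4843 -0.2765  0.065 ] r 0.558
spk 265.1 206.1 104 [0.5464 0.0157 0.08  ] r 0.547
pink [0.407 0.145 0.054]
purple [0.332 0.323 0.054]
cup [0.678 0.338 0.1  ]
antennas [0.464 0.248 0.06 ]
```

View pics/crop1.png

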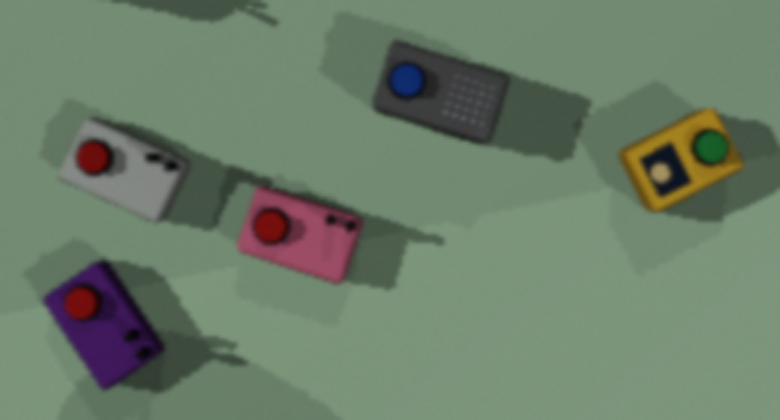

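The crop confirms it: the white hub's key is at (161,232), and the pink and purple boxes are the look-alikes. I'll go above the hub with the fingers shut.

Emit:
{"name": "jog_arm", "arguments": {"series": [[[-0.575, -0.079, 0.14, 0, 0, 0, 1], [-0.575, -0.079, 0.14, 0, 0, 0, 1], [-0.575, -0.079, 0.14, 0, 0, 0, 1], [-0.575, -0.079, 0.14, 0, 0, 0, 1], [-0.575, -0.079, 0.14, 0, 0, 0, 1], [-0.575, -0.079, 0.14, 0, 0, 0, 1], [-0.575, -0.079, 0.14, 0, 0, 0, 1], [-0.575, -0.079, 0.14, 0, 0, 0, 1]]]}}

```text
time_s: 1.1
eef_pos: [0.472, 0.3174, 0.1611]
tool_rot: [-3.141, -0.001, 2.813]
wrist_force: [0.6, 0.2, 0.3]
finger_gap: -0.0002
gripper_force: 0.0
```

```bash
python3 - <<'E'
from h import *
from scipy.spatial.transform import Rotation as R
s=monitor.read_state(); print({k:np.round(s[k],4).tolist() for k in('time_s','eef_pos','tool_rot','joint_pos','wrist_force','finger_gap')}, manip.finger_overhang)
c=snap('wrist','w1'); T=np.eye(4); T[:3,:3]=R.from_euler('xyz',s['tool_rot']).as_matrix(); T[:3,3]=s['eef_pos']
W=T@c['tool_from_camera']; np.save('pics/w1T.npy',W)
hsv=cv2.cvtColor(c['pixels'],cv2.COLOR_BGR2HSV); m=cv2.inRange(hsv,(0,150,50),(8,255,255))
n,l,st,ce=cv2.connectedComponentsWithStats(m)
for i in range(1,n):
    if st[i,4]>200: print(st[i],ce[i],ray(c,*ce[i],.054,W))
E
```

```text
{'time_s': 1.1, 'eef_pos': [0.472, 0.3174, 0.1611], 'tool_rot': [-3.1412, -0.0006, 2.8135], 'joint_pos': [0.5919, 0.3822, -0.0179, 1.1714, 0.0002, 0.92], 'wrist_force': [0.5701, 0.2339, 0.2776], 'finger_gap': -0.0002} 0.014
[186   0  50  24 877] [211.51311288   9.0649943 ] [0.34023289 0.32436346 0.054     ]
[   0  180   38   44 1359] [ 16.02428256 201.47019868] [0.4062091  0.15494266 0.054     ]
[ 253  190   42   43 1417] [273.43472124 211.20536344] [0.46912736 0.31893083 0.054     ]
[ 531  254   29   63 1127] [549.09139308 282.87932564] [0.58642115 0.4929427  0.054     ]
```

View pics/w1.png

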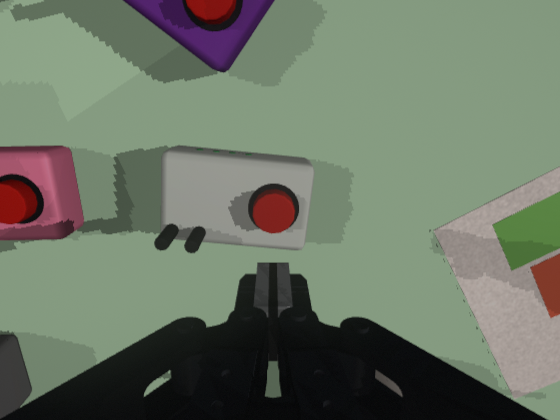

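The wrist view agrees within 3 mm: the white hub's red key is at pixel (274,211), which is (0.469, 0.319). I'll press it now.

Emit:
{"name": "jog_arm", "arguments": {"series": [[[0.004, 0, 0.08, 0, 0, 0, 1], [0.004, 0, 0.14, 0, 0, 0, 1], [0.004, 0, 0.15, 0, 0, 0, 1], [0.004, 0, 0.155, 0, 0, 0, 1], [0.004, 0, 0.16, 0, 0, 0, 1], [0.004, 0, 0.165, 0, 0, 0, 1], [0.004, 0, 0.17, 0, 0, 0, 1], [0.004, 0, 0.17, 0, 0, 0, 1]]]}}

```text
time_s: 2.15
eef_pos: [0.4703, 0.3182, 0.0593]
tool_rot: [3.142, 0.0, 2.814]
wrist_force: [0.5, 1.5, 1.3]
finger_gap: 0.0003
gripper_force: 0.8
```

Emit:
{"name": "jog_arm", "arguments": {"series": [[[0, 0, 0.002, 0, 0, 0, 1], [0, 0, 0.004, 0, 0, 0, 1]]]}}

```text
time_s: 2.4
eef_pos: [0.4702, 0.3182, 0.0569]
tool_rot: [3.142, 0.0, 2.814]
wrist_force: [0.8, 0.1, 1.8]
finger_gap: -0.0
gripper_force: 1.5
```

Emit:
{"name": "jog_arm", "arguments": {"series": [[[0, 0, -0.04, 0, 0, 0, 1], [0, 0, -0.1, 0, 0, 0, 1], [0, 0, -0.18, 0, 0, 0, 1], [0, 0, -0.18, 0, 0, 0, 1], [0, 0, -0.18, 0, 0, 0, 1]]]}}

```text
time_s: 3.02
eef_pos: [0.4698, 0.3179, 0.1641]
tool_rot: [-3.141, -0.001, 2.814]
wrist_force: [-0.3, -1.0, -0.5]
finger_gap: 0.0
gripper_force: 0.0
```

```bash
python3 - <<'E'
from h import *
from scipy.spatial.transform import Rotation as R
s=monitor.read_state(); print(s['eef_pos'])
c=snap('wrist','w2'); T=np.eye(4); T[:3,:3]=R.from_euler('xyz',s['tool_rot']).as_matrix(); T[:3,3]=s['eef_pos']
d=snap('scene','s2')
cv2.imwrite('pics/c2.png',np.hstack([cv2.resize(c['pixels'][130:270,150:330],(540,420)),cv2.resize(d['pixels'][230:320,330:385],(256,420))]))
Rm=T[:3,:3]
for n,t in(('player',[.4843,-.2765,.15]),('spk',[.5464,.0157,.17])): print(n,Rm.T@(np.array(t)-s['eef_pos'])/.6)
E
```

```text
[0.4697576  0.31790932 0.16413875]
player [-0.34198788 -0.93008353  0.02414274]
spk [-0.28312778 -0.43572373 -0.00956547]
```

View pics/c2.png

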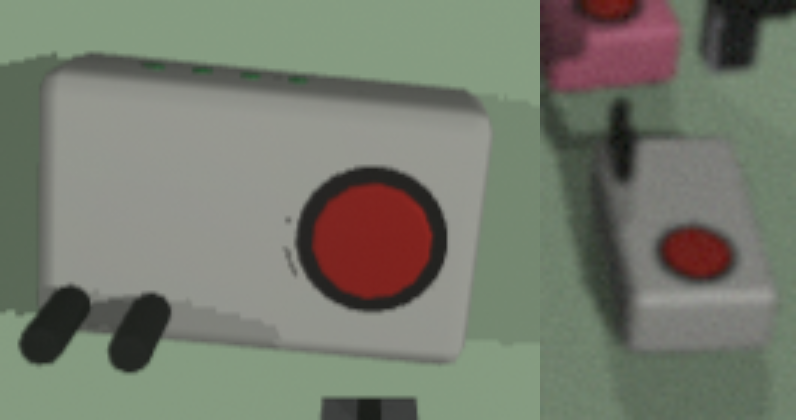

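The red key now sits almost flush and the hub hasn't moved. Next is the player.

Emit:
{"name": "jog_arm", "arguments": {"series": [[[-0.342, -0.93, 0.02, 0, 0, 0, 1], [-0.342, -0.93, 0.02, 0, 0, 0, 1], [-0.342, -0.93, 0.02, 0, 0, 0, 1], [-0.342, -0.93, 0.02, 0, 0, 0, 1], [-0.342, -0.93, 0.02, 0, 0, 0, 1], [-0.342, -0.93, 0.02, 0, 0, 0, 1], [-0.342, -0.93, 0.02, 0, 0, 0, 1], [-0.342, -0.93, 0.02, 0, 0, 0, 1]]]}}

```text
time_s: 4.12
eef_pos: [0.4815, -0.1834, 0.1538]
tool_rot: [3.141, -0.001, 2.814]
wrist_force: [1.1, 0.5, 0.3]
finger_gap: -0.0002
gripper_force: 0.0
```

```bash
python3 - <<'E'
from h import *
from scipy.spatial.transform import Rotation as R
s=monitor.read_state(); print(s['joint_pos'],s['tool_rot'])
print(R.from_euler('xyz',s['tool_rot']).as_matrix().T@(np.array([.4843,-.2765,.15])-s['eef_pos'])/.6)
E
```

```text
[-3.64051619e-01  2.80131505e-01 -1.80825836e-01  1.11134173e+00
  7.87841427e-05 -3.61898158e-02] [ 3.14145955e+00 -1.49890685e-03  2.81373089e+00]
[-0.05443313 -0.14533356  0.00626034]
```

Emit:
{"name": "jog_arm", "arguments": {"series": [[[-0.054, -0.145, 0, 0, 0, 0, 1], [-0.054, -0.145, 0, 0, 0, 0, 1], [-0.054, -0.145, 0, 0, 0, 0, 1], [-0.054, -0.145, 0, 0, 0, 0, 1]]]}}

```text
time_s: 4.62
eef_pos: [0.4845, -0.2737, 0.1539]
tool_rot: [3.141, -0.002, 2.814]
wrist_force: [-0.1, 0.8, -0.7]
finger_gap: 0.0001
gripper_force: 0.0
```

```bash
cat > w.py <<'E'
from h import *
import sys
from scipy.spatial.transform import Rotation as R
s=monitor.read_state(); f,z,h0,h1=sys.argv[1],*map(float,sys.argv[2:5]); print(s['eef_pos'])
c=snap('wrist',f); T=np.eye(4); T[:3,:3]=R.from_euler('xyz',s['tool_rot']).as_matrix(); T[:3,3]=s['eef_pos']
W=T@c['tool_from_camera']
m=cv2.inRange(cv2.cvtColor(c['pixels'],cv2.COLOR_BGR2HSV),(h0,130,40),(h1,255,255))
n,l,st,ce=cv2.connectedComponentsWithStats(m)
for i in range(1,n):
    if st[i,4]>400:
        p=ray(c,*ce[i],z,W); print(st[i],ce[i],p,T[:3,:3].T@(p+[0,0,.014]-s['eef_pos'])/.6)
E
python3 w.py w3 .069 45 85
```

```text
[ 0.48450068 -0.27366945  0.15392985]
[ 244  199   47   48 1740] [267.01264368 222.6408046 ] [ 0.48074593 -0.27605864  0.069     ] [ 0.00443536 -0.00584424  0.11822145]
```

Emit:
{"name": "jog_arm", "arguments": {"series": [[[0.003, -0.004, 0.06, 0, 0, 0, 1], [0.003, -0.004, 0.11, 0, 0, 0, 1], [0.003, -0.004, 0.117, 0, 0, 0, 1], [0.003, -0.004, 0.122, 0, 0, 0, 1], [0.003, -0.004, 0.127, 0, 0, 0, 1], [0.003, -0.004, 0.132, 0, 0, 0, 1], [0.003, -0.004, 0.136, 0, 0, 0, 1], [0.003, -0.004, 0.136, 0, 0, 0, 1]]]}}

```text
time_s: 5.68
eef_pos: [0.4826, -0.2762, 0.0732]
tool_rot: [-3.141, 0.0, 2.814]
wrist_force: [1.1, 0.5, 0.6]
finger_gap: -0.0003
gripper_force: 0.5
```

Emit:
{"name": "jog_arm", "arguments": {"series": [[[0, 0, 0.002, 0, 0, 0, 1], [0, 0, 0.002, 0, 0, 0, 1]]]}}

```text
time_s: 5.92
eef_pos: [0.4825, -0.2762, 0.072]
tool_rot: [-3.141, -0.0, 2.814]
wrist_force: [0.3, 0.2, 1.1]
finger_gap: 0.0
gripper_force: 0.6
```

Emit:
{"name": "jog_arm", "arguments": {"series": [[[0, 0, -0.04, 0, 0, 0, 1], [0, 0, -0.1, 0, 0, 0, 1], [0, 0, -0.17, 0, 0, 0, 1], [0, 0, -0.17, 0, 0, 0, 1], [0, 0, -0.17, 0, 0, 0, 1]]]}}

```text
time_s: 6.55
eef_pos: [0.4823, -0.276, 0.1734]
tool_rot: [3.142, -0.001, 2.814]
wrist_force: [0.1, 0.3, -1.3]
finger_gap: 0.0
gripper_force: 0.0
```

```bash
python3 w.py w4 .058 45 85; python3 - <<'E'
from h import *
from scipy.spatial.transform import Rotation as R
s=monitor.read_state()
print(R.from_euler('xyz',s['tool_rot']).as_matrix().T@(np.array([.5455,.0157,.17])-s['eef_pos'])/.6)
E
```

```text
[ 0.48225193 -0.27596165  0.17338388]
[ 252  193   40   39 1228] [271.7019544  212.28664495] [ 0.48231525 -0.2766306   0.058     ] [-0.00058787 -0.00102991  0.16897268]
[0.05624407 0.49404926 0.00517175]
```

View pics/w4.png

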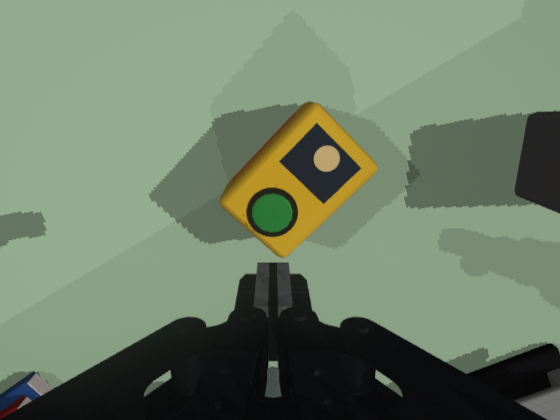

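The green key at (272,212) is down. Next is the speaker.

Emit:
{"name": "jog_arm", "arguments": {"series": [[[0.056, 0.494, 0, 0, 0, 0, 1], [0.056, 0.494, 0, 0, 0, 0, 1], [0.056, 0.494, 0, 0, 0, 0, 1], [0.056, 0.494, 0, 0, 0, 0, 1], [0.056, 0.494, 0, 0, 0, 0, 1], [0.056, 0.494, 0, 0, 0, 0, 1], [0.056, 0.494, 0, 0, 0, 0, 1], [0.056, 0.494, 0, 0, 0, 0, 1]]]}}

```text
time_s: 7.6
eef_pos: [0.5458, 0.0143, 0.1736]
tool_rot: [-3.141, -0.001, 2.812]
wrist_force: [-0.3, -0.2, -0.3]
finger_gap: 0.0004
gripper_force: 0.0
```

```bash
python3 w.py w5 .084 105 130
```

```text
[0.54581207 0.01429613 0.17362978]
[ 252  195   46   48 1738] [274.25604143 218.6990794 ] [0.54263313 0.01646947 0.084     ] [0.00610078 0.00176542 0.12605302]
```

Emit:
{"name": "jog_arm", "arguments": {"series": [[[0.004, 0, 0.065, 0, 0, 0, 1], [0.004, 0, 0.118, 0, 0, 0, 1], [0.004, 0, 0.125, 0, 0, 0, 1], [0.004, 0, 0.13, 0, 0, 0, 1], [0.004, 0, 0.135, 0, 0, 0, 1], [0.004, 0, 0.14, 0, 0, 0, 1], [0.004, 0, 0.144, 0, 0, 0, 1], [0.004, 0, 0.144, 0, 0, 0, 1]]]}}

```text
time_s: 8.65
eef_pos: [0.544, 0.0163, 0.0876]
tool_rot: [3.141, 0.0, 2.814]
wrist_force: [0.3, -0.8, 0.2]
finger_gap: 0.0
gripper_force: 0.6
```

Emit:
{"name": "jog_arm", "arguments": {"series": [[[0, 0, -0.04, 0, 0, 0, 1], [0, 0, -0.1, 0, 0, 0, 1], [0, 0, -0.18, 0, 0, 0, 1], [0, 0, -0.18, 0, 0, 0, 1], [0, 0, -0.18, 0, 0, 0, 1]]]}}

```text
time_s: 9.28
eef_pos: [0.5436, 0.0163, 0.195]
tool_rot: [-3.142, -0.001, 2.814]
wrist_force: [0.3, 0.8, -0.1]
finger_gap: 0.0001
gripper_force: 0.0
```

```bash
python3 w.py w6 .073 105 130; python3 - <<'E'
from h import *
a=cv2.imread('pics/w6.png')[120:260,180:340]; d=snap('scene','s6')['pixels'][130:310,220:400]
cv2.imwrite('pics/c6.png',np.hstack([cv2.resize(a,(360,400)),cv2.resize(d,(400,400))]))
E
```

```text
[0.5436372  0.01626471 0.19500178]
[ 253  191   40   39 1252] [272.41214058 210.01677316] [0.54424216 0.01593329 0.073     ] [-0.00125438 -0.00018866  0.18000217]
```

View pics/c6.png

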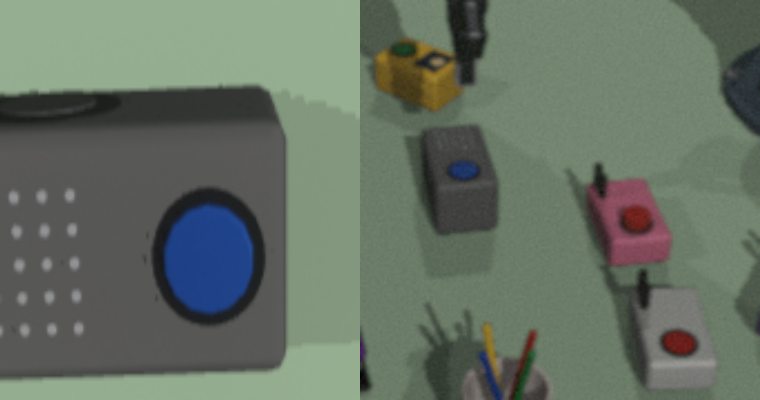

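All three keys are down: blue at (208,258) in the crop, plus green and red in the scene view. The devices are where they were and the arm is clear.

```bash
python3 -c "
from workcell import sign_off
print(sign_off())"
```

```text
the job is handed in; nothing more can be done
None
```

I pressed the red hub key, then the green player key, then the blue speaker key, each about 10–11 mm down by the fingertip height. The devices showed no visible shift, the arm was clear, and I handed the job in at about 9 s; no verdict came back.

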